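Put the pile of baby board books away in the organiser

ROBOT

A 6-joint arm with a two-finger parallel gripper is mounted at the origin on the work surface. World frame = base frame: x ahead of the robot, y to its left, z up, the work surface at z = 0. Lengths are in mm, angles in rad, forces in N, time in s.
With the tool pointing down it reaches from about 300 to 775 mm from the base axis. Payload 14.6 kg.
Tool frame: the origin (TCP) lies at the very end of the fingers, on their centre line; the grasp point (between the pads) lies 19 mm behind it; y points along the fingers, z is the direction in which the jaws open and shut, and the axes are right-handed (so a half turn about y gives the same grasp; the last joint's range is limited). The gripper opens to 94 mm and grips with 3 to 60 N. Pads are 16 mm wide; open, the fingers measure 119 mm over their backs; the gripper's body (75 mm by 177 mm) begins 78 mm behind the grasp point.
Start: joints at [1.106, 0.3, 1.521, -0, 1.321, -0.067], TCP at [213.062, 507.044, 205.446] pointing down, gripper open.
Joint ranges: [-3.03, 3.03], [-0.79, 2.21], [0.23, 2.52], [-1.04, 4.18], [0, 3.07], [-2.55, 2.55]. Speed limits (rad/s): [2.22, 2.22, 2.57, 3.14, 3.14, 3.14].

INTERFACE

Orientations are given as [roll, pitch, yaw] about the fixed x, y, z axes, in that order (R = Rz(yaw) Ry(pitch) Rx(roll)).
In Python, from cell import monitor, optics, manip gives the robot as it stands.
- The arm moves only by the shell command python3 -m creep 'ROWS' [FORCE]. ROWS is JSON, a list of rows, each an object of numbers: "tx", "ty", "tz": the shift along the tool's x, y, z scaled (see below); "turn": the turn about the tool's y scaled (see below); "fingers": the finger opening in mm, from 0 to 94. In form: [{"tx": .., "ty": .., "tz": .., "turn": .., "fingers": ..}, ...]. A call has 1 to 20 rows; each row is the pose to reach, as a shift and turn from the pose measured when the call began, along the tool's axes at that moment, turning the shorter way round; what a row does not reach only later rows make up. The controller multiplies each number of a shift by 200 mm and each number of a turn by pi rad. A row lasts 1/10 s, in which the tool goes at most 50 mm and 8.59 degrees, less where a joint would pass 70% of its speed; a pose out of reach is approached as far as the arm can. A call with a number of a shift or a turn outside -1 to 1 is refused whole. A call with a gripper value outside its range is refused whole. The fingers move at their own pace and stop on an object; FORCE is the grip in N (left out, the last holds). Time passes only in rows, so rows that repeat a pose let the fingers close. It gives the time, the measured TCP pose, the force and the opening at its end, in the units of the state.
- monitor.read_state(): the state, without advancing time (a new reading comes with each control period).
- optics.camera(name): name is "scene" or "top" or "wrist"; returns a dict with "frame" (480x640x3 uint8, red, green, blue), "range_z" (480x640 float32, mm along the optical axis (not along the pixel's ray), 0 where there is no reading), "fx", "fy", "cx", "cy" (pixels), "R" (3x3) and "t" (3): a world point X has camera coordinates R X + t; the wrist camera has in their place "mount" (4x4, takes a point from camera to tool coordinates, whose origin is the TCP and whose axes are the tool frame's). Camera axes: x right, y down, z forward; pixel columns grow to the right and rows downward; lengths in mm; the calibration is good to about 2 mm. The wrist camera is an equidistant fisheye: a pixel r from the principal point sees the ray r / f radians off the axis. A picture is of the moment at which its call begins: read the wrist's pose just before it.
- manip.sign_off(): hands the job in, once; it reports no verdict.
The state is a dict: "clock": time; "joints": joint angles; "qd": joint speeds; "effort": joint torques, N m; "eef_pos": TCP position; "eef_rot": TCP orientation; "wrist_force": force on the tool from outside, world axes, zero at the start; "moment": the same for the moment, N m; "finger_gap": finger opening in mm.
Only numpy, scipy, OpenCV 4.12 (cv2) and the standard library are available. Lean on these libraries where they do the work, as an engineer would, in place of code of your own. Each camera call takes 0.05 s, during which the arm holds its last target.

TASK

Put the orange ring that lies on the baby board books into the white bowl. Then take the three books as one pile and put them into the bay of the blue organiser: the end towards the lip goes in first, slanting under the lip, and the other end is lowered, not dropped, until the pile lies flat on the bay's floor in the same order. Leave the other things where they stand.

Things in the scene. Friction and masses are not known exactly. Their poses are not given: they have to be found in the camera images.
- book1_c (a point): Lowest of three equal baby board books in a pile (ends staggered up to 3 mm), yellow. Each a stiff block 110 (its x) x 60 (y) x 10 mm (z), about 60 g; the pile, 30 mm high, stands on the ledge, z = 0, x up to 35 degrees from world x. Point at the book's centre, half-way up. Gripped across the 60 mm width, mid-length, with 30 N or more, the three hold together.
- book2_c (a point): Middle book, red covers; point at its centre, axes as for the lowest book.
- book3_c (a point): Top book, green covers; point at its centre, axes as for the lowest book.
- ring_c (a point): Orange plastic ring lying flat on the top book, outside diameter 68 mm, hole 44 mm (so its wall is 12 mm wide), 14 mm high, 35 g. Point at its centre, half-way up; z is the ring's axis.
- bowl_in (a point): White ceramic bowl standing on the ledge, rim diameter 140 mm, rim 45 mm above the ledge, loose. Point at the centre of its inner floor.
- bay_in (a point): Bay of the blue organiser, which is fixed to the ledge. Point at the centre of the bay's floor, 8 mm above the ledge; x runs level from the lip end (-x, the end away from the robot) to the open end (nearer the robot), y across. Inside 121 mm (x) by 64 mm (y). End wall at +x: 26 mm above the bay floor, 4.5 mm thick. The lip roofs 20 mm of the lip end, so only 101 mm of the length is open above.
- lip_edge (a point): Middle of the lip's lower free edge: 43 mm above the bay floor, 20 mm inside the bay from the end wall that carries it. The lip is 4 mm thick and spans the bay's whole width. Axes as for the bay.
- notch (a point): Side walls of the bay: 4 mm thick, 43 mm high at the lip half, 26 mm at the other; each has a gap for the fingers from 27 mm before to 27 mm past the middle, down to the bay floor, open outwards. Point: mid-gap of the +y wall, at the bay floor. Axes as for the bay.
- caddy (a point): Caddy fixed behind the bay's open end: 52 mm (x) by 90 mm (y), 45 mm above the ledge, starting right behind the bay's end wall; its screw clamp sticks out 40 mm further back, 39 mm high. Point: centre of the caddy's top. Axes as for the bay.
- lotion: Bystander: dark blue bottle with white cap, diameter 60 mm, 175 mm high. Origin at the centre of its underside.
- jar: Bystander: amber glass baby jar with white cap, diameter 64 mm, 85 mm high. Origin at the centre of its underside.
- cup: Bystander: yellow cup, diameter 72 mm, 75 mm high. Origin at the centre of its underside.
- teether: Bystander: green leaf-shaped teether lying flat, 122 mm long (x), 64 mm wide, 12 mm high. Origin on its underside.
- wand: Bystander: wooden rattle wand lying along its x, 160 mm long, 34 mm wide, 32 mm high. Origin on its underside.
- pot: Bystander: white cream pot with grey lid, diameter 68 mm, 45 mm high. Origin at the centre of its underside.
There are look-alikes about, which are no part of the job. Leave any purple look-alike of the part that bears book3_c alone.

How it is judged:
By the outcome, as a careful person would: the job done as asked, in the order asked, and still so for the second after the job is handed in, with the robot touching nothing.
It also fails if it takes over 66 s, if anything falls off the work surface, if the arm or the gripper's body presses on something with over 40 N, if the wrist force passes 120 N, or if a joint passes its speed limit or range.

## Working session

There is one attempt and no reset: what is moved stays moved. The work goes in short steps, Python scripts to look and compute and a shell command to move; the robot and the scene stay as the last step left them, time stands still between calls to the robot, and variables do not carry over. Pictures are saved under pics/ and viewed, and the job is handed in when it is done.

```bash
ls; mkdir -p pics; cat > h.py <<'E'
import numpy as np, cv2
from cell import monitor, optics, manip
from scipy.spatial.transform import Rotation as Ro
def snap(n,f):
    c=optics.camera(n); cv2.imwrite('pics/'+f+'.png',c['frame'][:,:,::-1]); np.savez('pics/'+f+'.npz',**{k:np.array(v) for k,v in c.items()}); return c
def load(f): return dict(np.load('pics/'+f+'.npz'))
def cloud(c):
    z=c['range_z']; v,u=np.mgrid[0:480,0:640]
    P=np.stack([(u-c['cx'])/c['fx']*z,(v-c['cy'])/c['fy']*z,z],-1)
    W=(P-c['t'])@c['R']; W[z==0]=np.nan; return W
def plane(c,u,v,z):
    d=c['R'].T@np.array([(u-c['cx'])/c['fx'],(v-c['cy'])/c['fy'],1]); o=-c['R'].T@c['t']
    return o+d*(z-o[2])/d[2]
def proj(c,X):
    p=c['R']@np.array(X)+c['t']; return p[0]/p[2]*c['fx']+c['cx'],p[1]/p[2]*c['fy']+c['cy']
E
python3 - <<'E'
from h import *
print(monitor.read_state())
for n in ['scene','top']:
    c=snap(n,n+'0'); print(n,c['fx'],c['R'],c['t'])
E
```

```text
pics
{'clock': 0.0, 'joints': array([ 1.10640839e+00,  3.00452817e-01,  1.52158647e+00, -1.18928438e-05,
        1.32071836e+00, -6.66051251e-02]), 'qd': array([-0.00059144, -0.00102649,  0.00089097, -0.00054749,  0.00078923,
       -0.00042065]), 'effort': array([ 3.41540792e-03, -5.31806982e+01, -3.52749252e+01,  7.10198446e-02,
        2.43129063e-02, -8.18361264e-05]), 'eef_pos': array([212.94322131, 506.81152287, 204.89408506]), 'eef_rot': array([-1.57195950e+00,  6.60431849e-05, -3.97779897e-01]), 'wrist_force': array([-0.39951963,  0.79764527, -0.79382001]), 'moment': array([ 0.01230541,  0.02723897, -0.01544238]), 'finger_gap': 94.15078425039484}
scene 460.0052273620396 [[-0.71937869  0.69456944  0.00822084]
 [ 0.42559652  0.45008998 -0.78503925]
 [-0.54896439 -0.56124175 -0.61939148]] [ 385.11765647 -195.72608155 1335.51120973]
top 556.1763512942298 [[-0.01256432 -0.99989734 -0.00688836]
 [-0.98756439  0.01348843 -0.15663536]
 [ 0.1567122   0.00483468 -0.98763248]] [  -7.98209481  514.66010158 1501.4329103 ]
```

View pics/scene0.png

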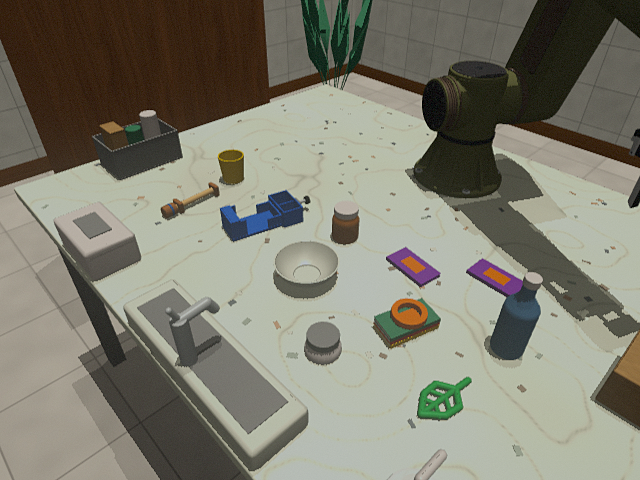

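View pics/top0.png

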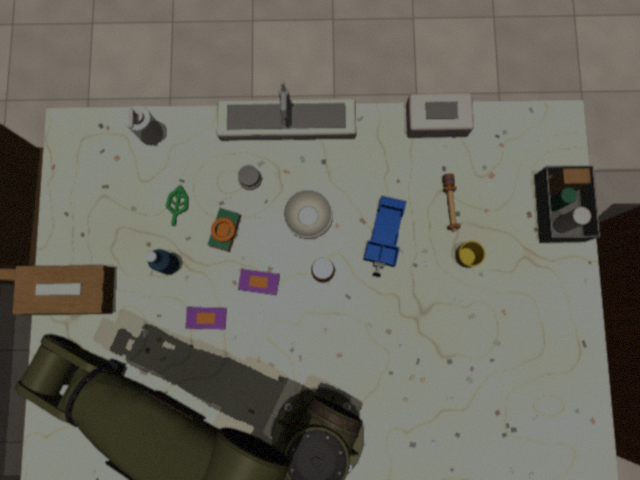

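The pile with its ring is at top (224,229) and scene (408,320). The bowl is at top (308,214) and the blue organiser at top (385,232), with the caddy end nearest the robot. The purple look-alikes are at (258,281) and (206,318). Next I'll measure.

```bash
cat >> h.py <<'E'
def mask(c,lo,hi,smin=90,vmin=30):
    h=cv2.cvtColor(c['frame'],cv2.COLOR_RGB2HSV); return (h[...,0]>=lo)&(h[...,0]<=hi)&(h[...,1]>=smin)&(h[...,2]>=vmin)
def rect(xy):
    (cx,cy),(w,h),a=cv2.minAreaRect(xy.astype(np.float32)); return np.round([cx,cy,w,h,a],1)
E
python3 - <<'E'
from h import *
for n,bx in [('top0',{'ring':(205,205,245,255),'bay':(355,190,415,285),'bowl':(280,185,337,243)}),('scene0',{'ring':(370,290,445,350),'bay':(215,185,315,245),'bowl':(270,235,345,300)})]:
    c=load(n); W=cloud(c)
    def roi(k):
        b=bx[k]; m=np.zeros((480,640),bool); m[b[1]:b[3],b[0]:b[2]]=1; return m
    m=roi('ring')&mask(c,3,14,150,100); p=W[m]; p=p[np.isfinite(p[:,0])]
    print(n,'ring z',np.percentile(p[:,2],[5,50,95]))
    us=np.argwhere(m)[:,::-1]
    q=np.array([plane(c,u,v,44) for u,v in us]); print(' ring rect',rect(q[:,:2]), cv2.minEnclosingCircle(q[:,:2].astype(np.float32)))
    m=roi('ring')&mask(c,60,90,80,30); p=W[m]; p=p[np.isfinite(p[:,0])]; print(' green z',np.percentile(p[:,2],[5,50,95]))
    us=np.argwhere(m)[:,::-1]; q=np.array([plane(c,u,v,30) for u,v in us]); print(' green rect',rect(q[:,:2]))
    m=roi('bay')&mask(c,100,125,100,30); p=W[m]; p=p[np.isfinite(p[:,0])]
    print(' bay z',np.percentile(p[:,2],[1,5,25,50,75,95,99]), rect(p[:,:2]))
    for lo,hi in [(2,14),(28,38),(40,48),(48,58)]:
        s=p[(p[:,2]>lo)&(p[:,2]<hi)]; print(lo,hi,len(s), rect(s[:,:2]) if len(s)>5 else '')
    p=W[roi('bowl')]; p=p[np.isfinite(p[:,0])]; s=p[(p[:,2]>38)&(p[:,2]<60)]; print(' bowl', cv2.minEnclosingCircle(s[:,:2].astype(np.float32)), np.percentile(s[:,2],[50,95]))
c=load('top0');f=cv2.resize(c['frame'][180:290,190:430],None,fx=3.3,fy=3.3,interpolation=cv2.INTER_CUBIC);cv2.imwrite('pics/tz.png',np.clip(f[:,:,::-1]*1.5,0,255).astype(np.uint8))
c=load('scene0');f=cv2.resize(c['frame'][175:355,200:450],None,fx=3.2,fy=3.2,interpolation=cv2.INTER_CUBIC);cv2.imwrite('pics/sz.png',f[:,:,::-1])
E
```

```text
top0 ring z [24.45502176 38.82397372 46.5203151 ]
 ring rect [562.5 255.8  61.6  62.3  89.2] ((562.421142578125, 257.5778503417969), 32.893436431884766)
 green z [22.07521302 28.2298236  33.54564712]
 green rect [565.9 257.   55.9 104.3  72.7]
 bay z [-4.60442512 -1.81233147  3.13531566  7.05183319 26.12111882 53.59537837
 57.20177222] [ 554.1 -198.    87.7  180.5   76. ]
2 14 926 [ 551.4 -194.9   82.2  168.2   81.2]
28 38 103 [ 541.7 -194.2   87.1  154.4   77.1]
40 48 86 [ 554.  -197.9   87.7  180.3   76.2]
48 58 196 [ 554.3 -195.9   85.   181.2   77.3]
 bowl ((606.8760375976562, 20.685964584350586), 69.53681945800781) [42.31516969 47.62143919]
scene0 ring z [28.66619161 42.58471385 44.73347633]
 ring rect [583.6 275.1 109.2  66.3  42. ] ((590.3618774414062, 269.9904479980469), 58.576011657714844)
 green z [27.39201819 29.36378084 31.20073186]
 green rect [570.6 260.6  58.5 108.1  72.2]
 bay z [ 1.27122716  4.64575296  8.06043094 20.66638679 42.1264924  55.38735502
 56.79492507] [ 555.8 -197.9   94.7  182.4   76.1]
2 14 554 [ 556.8 -198.    92.7  180.7   75.5]
28 38 175 [ 557.  -193.2   92.6  177.1   79.6]
40 48 145 [ 555.6 -195.2   94.6  178.8   78.4]
48 58 209 [ 627.3 -213.5   72.3   36.6   76.7]
 bowl ((606.1239624023438, 21.463180541992188), 70.65735626220703) [43.16464062 45.81625151]
```

View pics/tz.png

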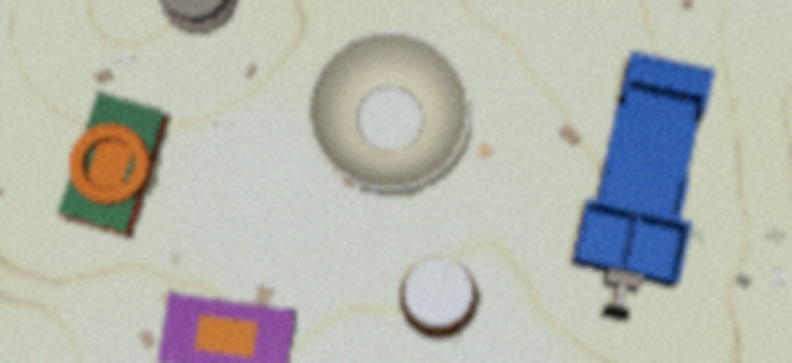

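View pics/sz.png

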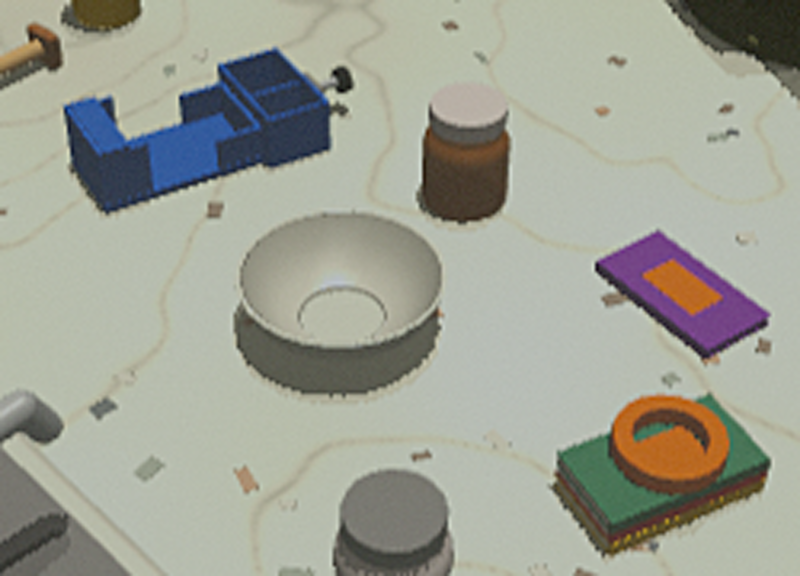

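```bash
cat >> h.py <<'E'
def go(x,y,z,yawdeg):
    s=monitor.read_state(); R=Ro.from_euler('xyz',s['eef_rot']).as_matrix()
    d=R.T@(np.array([x,y,z])-s['eef_pos'])/200
    R2=(Ro.from_euler('z',yawdeg,degrees=True)*Ro.from_euler('x',-90,degrees=True)).as_matrix()
    rv=Ro.from_matrix(R.T@R2).as_rotvec()/np.pi
    n=np.linalg.norm(d)*200
    print('tx %.4f ty %.4f tz %.4f turn %.4f (off-axis %.4f %.4f) dist %.0f'%(*d,rv[1],rv[0],rv[2],n), 'clock',round(s['clock'],2))
def wrist(f):
    s=monitor.read_state(); c=optics.camera('wrist'); T=np.eye(4); T[:3,:3]=Ro.from_euler('xyz',s['eef_rot']).as_matrix(); T[:3,3]=s['eef_pos']
    M=T@np.array(c['mount']); cv2.imwrite('pics/'+f+'.png',c['frame'][:,:,::-1])
    c['M']=M; np.savez('pics/'+f+'.npz',**{k:np.array(v) for k,v in c.items()}); return c
def wdir(c,u,v):
    a=(np.asarray(u,float)-c['cx'])/c['fx'];b=(np.asarray(v,float)-c['cy'])/c['fy'];r=np.hypot(a,b)+1e-9
    return np.stack([a/r*np.sin(r),b/r*np.sin(r),np.cos(r)],-1)
def wplane(c,u,v,z):
    d=wdir(c,u,v)@c['M'][:3,:3].T; o=c['M'][:3,3]; return o+d*((z-o[2])/d[...,2])[...,None]
def wcloud(c):
    v,u=np.mgrid[0:480,0:640]; d=wdir(c,u,v); z=c['range_z']; P=d*(z/np.maximum(d[...,2],.05))[...,None]
    W=P@c['M'][:3,:3].T+c['M'][:3,3]; W[z==0]=np.nan; return W
E
python3 - <<'E'
from h import *
go(567,258,205,-17.3)
E
```

```text
tx 2.1139 ty 0.0000 tz -0.4612 turn -0.0305 (off-axis 0.0003 -0.0000) dist 433 clock 0.1
```

```bash
python3 -m creep '[{"tx":1,"tz":-0.2,"turn":-0.015},{"tx":1,"tz":-0.2,"turn":-0.015},{"tx":1,"tz":-0.2,"turn":-0.015},{"tx":1,"tz":-0.2,"turn":-0.015},{"tx":1,"tz":-0.2,"turn":-0.015}]' 
python3 -c "
from h import *
go(567,258,205,-17.3)"
```

```text
tx 2.1139 ty 0.0000 tz -0.4612 turn -0.0305 (off-axis 0.0003 -0.0000) dist 433 clock 0.1$[0]: bad value
```

```bash
python3 -m creep '[{"tx":1,"ty":0,"tz":-0.2,"turn":-0.015,"fingers":94},{"tx":1,"ty":0,"tz":-0.2,"turn":-0.015,"fingers":94},{"tx":1,"ty":0,"tz":-0.2,"turn":-0.015,"fingers":94},{"tx":1,"ty":0,"tz":-0.2,"turn":-0.015,"fingers":94},{"tx":1,"ty":0,"tz":-0.2,"turn":-0.015,"fingers":94}]' 
python3 -c "
from h import *
go(567,258,205,-17.3)"
```

```text
clock: 0.6
eef_pos: [385.3, 389.5, 204.5]
eef_rot: [-1.573, -0.0, -0.355]
wrist_force: [-0.5, 0.8, 0.1]
finger_gap: 94.1
tx 1.0805 ty -0.0015 tz -0.3003 turn -0.0170 (off-axis 0.0006 0.0001) dist 224 clock 0.6
```

```bash
python3 -m creep '[{"tx":1,"ty":0,"tz":-0.3,"turn":-0.017,"fingers":94},{"tx":1,"ty":0,"tz":-0.3,"turn":-0.017,"fingers":94},{"tx":1,"ty":0,"tz":-0.3,"turn":-0.017,"fingers":94},{"tx":1,"ty":0,"tz":-0.3,"turn":-0.017,"fingers":94},{"tx":1,"ty":0,"tz":-0.3,"turn":-0.017,"fingers":94},{"tx":1,"ty":0,"tz":-0.3,"turn":-0.017,"fingers":94},{"tx":1,"ty":0,"tz":-0.3,"turn":-0.017,"fingers":94}]' 
python3 -c "
from h import *
c=wrist('w1'); print(c['fx'],c['cx'],c['cy'],c['M'])
c=snap('top','top1')"
```

```text
clock: 1.3
eef_pos: [551.0, 264.6, 204.4]
eef_rot: [-1.573, 0.001, -0.301]
wrist_force: [-0.5, 0.3, -0.6]
finger_gap: 94.1
371.64829954431775 319.97408046477534 233.12694151354697 [[ 2.97076261e-01  9.14340896e-01  2.75184340e-01  4.70300677e+02]
 [ 9.54852214e-01 -2.83953423e-01 -8.73367213e-02  2.90878083e+02]
 [-1.71600055e-03  2.88706043e-01 -9.57416250e-01  3.83102539e+02]
 [ 0.00000000e+00  0.00000000e+00  0.00000000e+00  1.00000000e+00]]
```

View pics/w1.png

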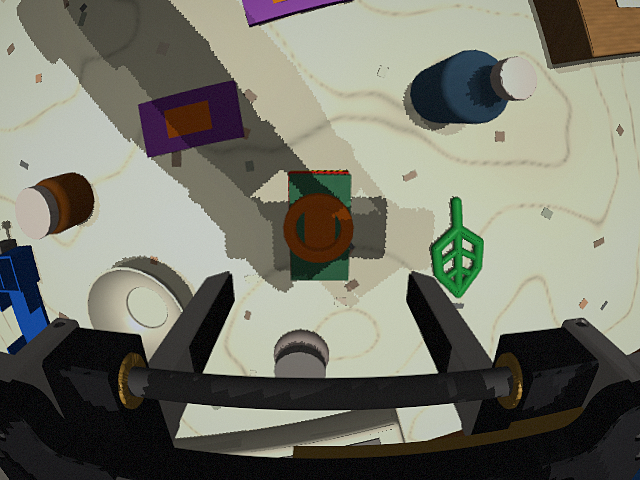

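The wrist picture shows the ring at (319,228) on the green book, which spans (289–351, 172–280). I'll measure both from it.

```bash
cat > m1.py <<'E'
from h import *
c=load('w1'); W=wcloud(c)
roi=np.zeros((480,640),bool); roi[160:295,270:370]=1
h=cv2.cvtColor(c['frame'],cv2.COLOR_RGB2HSV)
g=roi&(h[...,0]>50)&(h[...,0]<95)&(h[...,1]>90)
o=roi&(h[...,0]<16)&(h[...,1]>150)
vu=np.argwhere(g); print('green z',np.nanpercentile(W[g][:,2],[10,50,90]))
P=wplane(c,vu[:,1],vu[:,0],30.); print('green rect',rect(P[:,:2]))
oo=o&(W[...,2]>37); vu=np.argwhere(o); P=wplane(c,vu[:,1],vu[:,0],44.)
print('ring z',np.nanpercentile(W[oo][:,2],[10,50,90]))
vu=np.argwhere(oo); P=wplane(c,vu[:,1],vu[:,0],44.); print('ring',cv2.minEnclosingCircle(P[:,:2].astype(np.float32)),rect(P[:,:2]),cv2.fitEllipse(cv2.convexHull(P[:,:2].astype(np.float32))))
b=roi&(W[...,2]>24)&(W[...,2]<37); P=W[b]; print('depth pile',rect(P[:,:2]))
f=cv2.resize(c['frame'][155:295,260:380],None,fx=4,fy=4,interpolation=cv2.INTER_NEAREST);cv2.imwrite('pics/w1z.png',np.clip(f[:,:,::-1]*1.6,0,255).astype(np.uint8))
E
python3 m1.py
```

```text
green z [28.57060023 29.460576   30.40587139]
green rect [567.2 259.6  59.5 108.8  72.7]
ring z [41.951698   43.31623339 44.2946551 ]
ring ((562.8959350585938, 259.4281921386719), 34.344757080078125) [563.1 259.   65.6  67.6  74.1] ((563.0794067382812, 259.4145812988281), (66.3259048461914, 68.32575225830078), 69.15917205810547)
depth pile [567.9 258.8  61.6 110.6  72.6]
```

View pics/w1z.png

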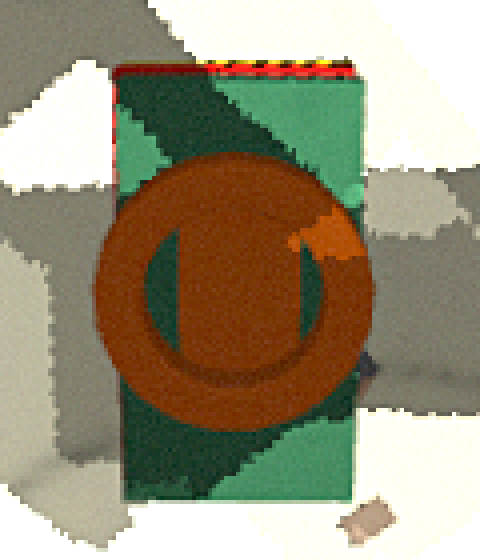

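```bash
python3 -c "
from h import *
go(563,259.3,34,-17.3)"
```

```text
tx 0.0669 ty 0.8542 tz -0.0077 turn 0.0006 (off-axis 0.0006 -0.0000) dist 171 clock 1.4
```

```bash
python3 -m creep '[{"tx":0.067,"ty":0.2,"tz":-0.008,"turn":0,"fingers":94},{"tx":0.067,"ty":0.45,"tz":-0.008,"turn":0,"fingers":94},{"tx":0.067,"ty":0.7,"tz":-0.008,"turn":0,"fingers":94},{"tx":0.067,"ty":0.8,"tz":-0.008,"turn":0,"fingers":94},{"tx":0.067,"ty":0.854,"tz":-0.008,"turn":0,"fingers":94},{"tx":0.067,"ty":0.854,"tz":-0.008,"turn":0,"fingers":94},{"tx":0.067,"ty":0.854,"tz":-0.008,"turn":0,"fingers":66},{"tx":0.067,"ty":0.854,"tz":-0.008,"turn":0,"fingers":66},{"tx":0.067,"ty":0.854,"tz":-0.008,"turn":0,"fingers":66},{"tx":0.067,"ty":0.854,"tz":-0.008,"turn":0,"fingers":66},{"tx":0.067,"ty":0.854,"tz":-0.008,"turn":0,"fingers":66},{"tx":0.067,"ty":0.854,"tz":-0.008,"turn":0,"fingers":66}]' 8
python3 -c "
from h import *
c=wrist('w2')
go(607,21,34,-17.3)"
```

```text
clock: 2.6
eef_pos: [563.4, 259.4, 34.9]
eef_rot: [-1.572, -0.001, -0.3]
wrist_force: [-1.3, -0.3, 6.4]
finger_gap: 68.1
tx 0.5608 ty 0.0063 tz -1.0743 turn 0.0006 (off-axis 0.0003 0.0003) dist 242 clock 2.65
```

View pics/w2.png

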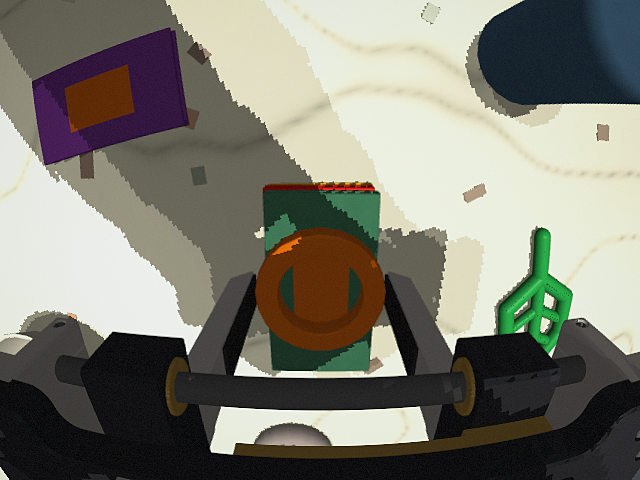

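The gap is 68.1 mm, so the ring is held; in the picture it sits between the pads at (320,290). Lift and carry it over the bowl.

```bash
python3 -m creep '[{"tx":0,"ty":-0.15,"tz":0,"turn":0,"fingers":66},{"tx":0,"ty":-0.4,"tz":0,"turn":0,"fingers":66},{"tx":0.1,"ty":-0.4,"tz":-0.2,"turn":0,"fingers":66},{"tx":0.3,"ty":-0.4,"tz":-0.5,"turn":0,"fingers":66},{"tx":0.5,"ty":-0.4,"tz":-0.8,"turn":0,"fingers":66},{"tx":0.56,"ty":-0.4,"tz":-1,"turn":0,"fingers":66},{"tx":0.56,"ty":-0.4,"tz":-1,"turn":0,"fingers":66},{"tx":0.56,"ty":-0.4,"tz":-1,"turn":0,"fingers":66},{"tx":0.56,"ty":-0.4,"tz":-1,"turn":0,"fingers":66}]' 8
python3 -c "
from h import *
c=wrist('w3')
go(606.6,21,30,-17.3)"
```

```text
clock: 3.55
eef_pos: [611.1, 35.0, 115.2]
eef_rot: [-1.572, -0.001, -0.302]
wrist_force: [-0.2, 0.2, -0.6]
finger_gap: 68.2
tx 0.0004 ty 0.4260 tz -0.0777 turn 0.0006 (off-axis 0.0003 0.0002) dist 87 clock 3.6
```

View pics/w3.png

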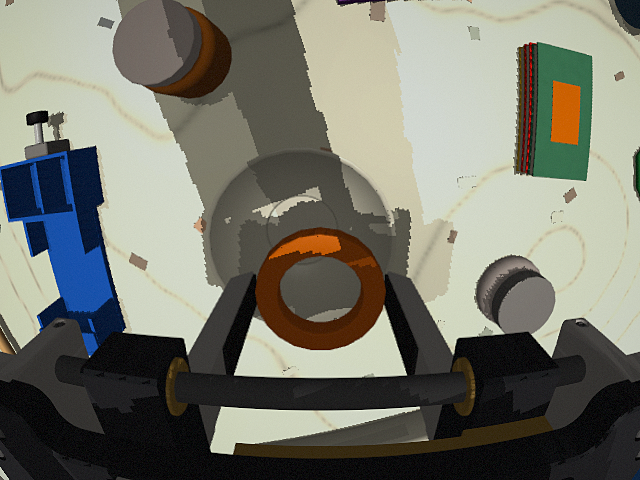

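```bash
python3 -m creep '[{"tx":0,"ty":0,"tz":-0.078,"turn":0,"fingers":66},{"tx":0,"ty":0.15,"tz":-0.078,"turn":0,"fingers":66},{"tx":0,"ty":0.3,"tz":-0.078,"turn":0,"fingers":66},{"tx":0,"ty":0.38,"tz":-0.078,"turn":0,"fingers":66},{"tx":0,"ty":0.415,"tz":-0.078,"turn":0,"fingers":66},{"tx":0,"ty":0.415,"tz":-0.078,"turn":0,"fingers":66},{"tx":0,"ty":0.415,"tz":-0.078,"turn":0,"fingers":76},{"tx":0,"ty":0.415,"tz":-0.078,"turn":0,"fingers":76},{"tx":0,"ty":0.415,"tz":-0.078,"turn":0,"fingers":76},{"tx":0,"ty":0.3,"tz":-0.078,"turn":0,"fingers":76},{"tx":0,"ty":0.1,"tz":-0.078,"turn":0,"fingers":76},{"tx":0,"ty":-0.2,"tz":-0.078,"turn":0,"fingers":76},{"tx":0,"ty":-0.3,"tz":-0.078,"turn":0,"fingers":76},{"tx":0,"ty":-0.3,"tz":-0.078,"turn":0,"fingers":94}]'
python3 -c "
from h import *
c=wrist('w4')
go(610,-100,205,-14)"
```

```text
clock: 5.0
eef_pos: [608.2, 21.1, 180.7]
eef_rot: [-1.569, -0.009, -0.3]
wrist_force: [0.1, 0.4, 0.3]
finger_gap: 80.6
tx 0.1929 ty -0.1361 tz -0.5740 turn -0.0178 (off-axis -0.0001 0.0016) dist 124 clock 5.05
```

View pics/w4.png

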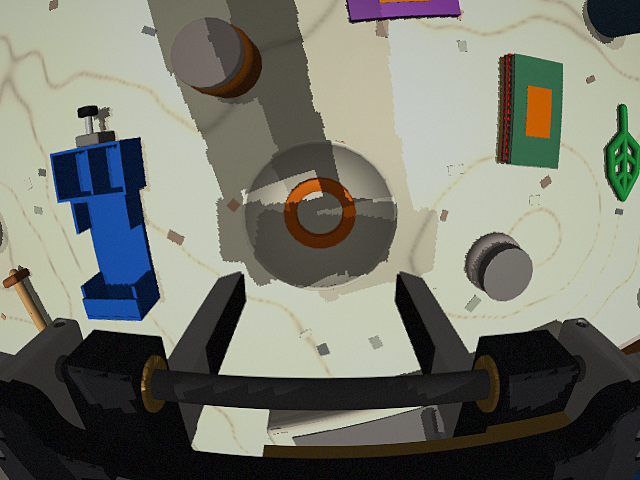

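The ring lies in the bowl at (320,212). Next, a look straight down on the bay.

```bash
python3 -c "
from h import *
go(550,-193,225,-13.3)"
```

```text
tx 0.0443 ty -0.2371 tz -1.1069 turn -0.0217 (off-axis -0.0001 0.0016) dist 227 clock 5.05
```

```bash
python3 -m creep '[{"tx":0.04,"ty":-0.22,"tz":-1,"turn":-0.022,"fingers":94},{"tx":0.04,"ty":-0.22,"tz":-1,"turn":-0.022,"fingers":94},{"tx":0.04,"ty":-0.22,"tz":-1,"turn":-0.022,"fingers":94},{"tx":0.04,"ty":-0.22,"tz":-1,"turn":-0.022,"fingers":94},{"tx":0.04,"ty":-0.22,"tz":-1,"turn":-0.022,"fingers":94},{"tx":0.04,"ty":-0.22,"tz":-1,"turn":-0.022,"fingers":94},{"tx":0.04,"ty":-0.22,"tz":-1,"turn":-0.022,"fingers":94}]'
cat > m2.py <<'E'
from h import *
c=wrist('w5')
f=cv2.resize(c['frame'][100:320,200:440],None,fx=2.7,fy=2.7,interpolation=cv2.INTER_CUBIC);cv2.imwrite('pics/w5z.png',np.clip(f[:,:,::-1]*1.5,0,255).astype(np.uint8))
E
python3 m2.py
```

```text
clock: 5.75
eef_pos: [555.5, -171.3, 220.4]
eef_rot: [-1.57, -0.003, -0.23]
wrist_force: [-0.3, 0.1, -0.4]
finger_gap: 93.8
```

View pics/w5.png

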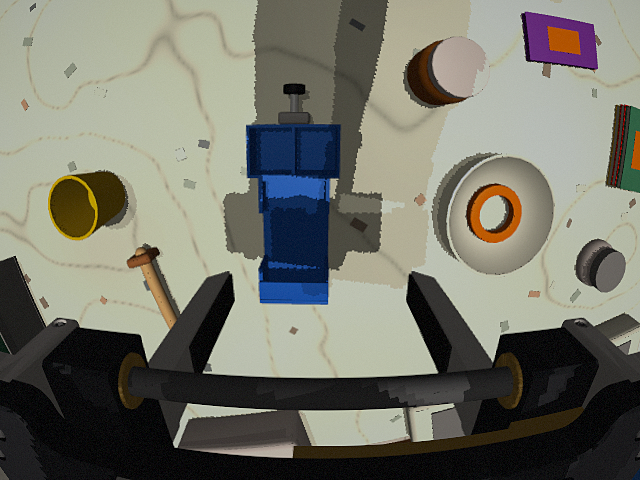

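View pics/w5z.png

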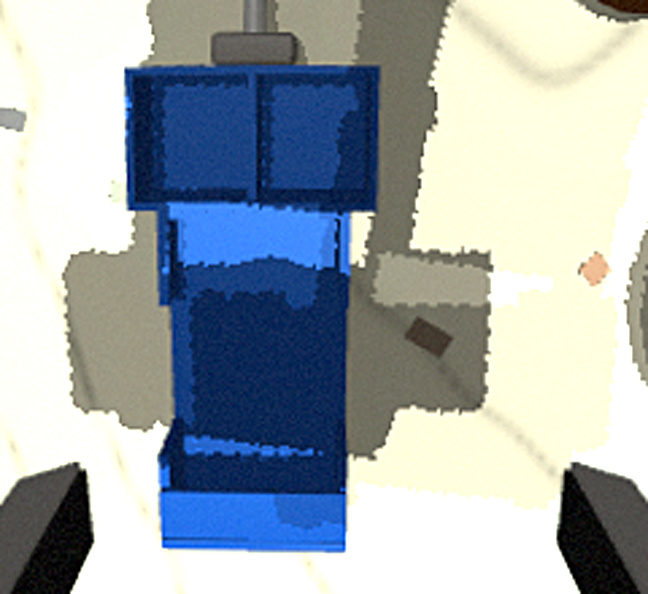

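Wrist view: the caddy is a hollow two-bin tray at (247–340, 125–177), and the lip is at (260–328, 281–303). I'll measure the corners.

```bash
python3 - <<'E'
from h import *
c=load('w5'); W=wcloud(c); h=cv2.cvtColor(c['frame'],cv2.COLOR_RGB2HSV)
roi=np.zeros((480,640),bool); roi[110:320,235:350]=1
b=roi&(h[...,0]>98)&(h[...,0]<128)&(h[...,1]>110)
z=W[...,2]
def rp(m,zz):
    vu=np.argwhere(m); P=wplane(c,vu[:,1],vu[:,0],float(zz))[:,:2]; return rect(P),P
lip=b&(z>50)&(z<62); lip[:270]=0; print('lip z',np.median(z[lip]),rp(lip,55)[0])
cad=b&(z>40)&(z<52); cad[182:]=0; print('caddy z',np.median(z[cad]),rp(cad,45)[0])
fl=b&(z>3)&(z<13); fl[:185]=0;fl[272:]=0; print('floor z',np.median(z[fl]),rp(fl,8)[0])
# profile in bay frame, yaw a
for nm,m,zz in [('lip',lip,55),('cad',cad,45)]:
    n=(m*255).astype(np.uint8); k=max(cv2.findContours(n,cv2.RETR_EXTERNAL,cv2.CHAIN_APPROX_NONE)[0],key=cv2.contourArea); 
    P=wplane(c,k[:,0,0],k[:,0,1],float(zz))[:,:2]; r=rect(P); print(nm,r, cv2.boxPoints(((r[0],r[1]),(r[2],r[3]),r[4])).round(1).tolist())
# depth cloud at side walls etc: walls height
a=np.radians(-13.3); u=np.array([np.cos(a),np.sin(a)]); n_=np.array([-np.sin(a),np.cos(a)])
P=W[b]; s=P[:,:2]@u; t=P[:,:2]@n_
for lo,hi in [(30,38),(40,48),(50,60)]:
    k=(P[:,2]>lo)&(P[:,2]<hi); print(lo,hi,np.percentile(s[k],[0,5,50,95,100]).round(1),np.percentile(t[k],[0,5,50,95,100]).round(1))
E
```

```text
lip z 54.48873794075166 [ 624.9 -215.3   70.2   38.5   77. ]
caddy z 44.31396957112872 [ 492.6 -182.6   89.2   51.9   76.3]
floor z 7.520248252325899 [ 578.2 -204.2   71.1   99.3   77. ]
lip [ 624.9 -215.3   70.2   38.5   77. ] [[598.2000122070312, -245.1999969482422], [635.7999877929688, -253.8000030517578], [651.5999755859375, -185.39999389648438], [614.0, -176.8000030517578]]
cad [ 492.6 -182.6   89.2   51.9   76.3] [[456.79998779296875, -219.8000030517578], [507.20001220703125, -232.10000610351562], [528.4000244140625, -145.39999389648438], [478.0, -133.10000610351562]]
30 38 [495.3 510.5 550.3 639.1 659.9] [-107.  -106.3  -72.4  -30.   -22.3]
40 48 [495.3 495.7 530.6 547.6 655.7] [-109.  -107.9  -63.1  -20.8  -19.8]
50 60 [639.1 652.  662.9 675.  677.8] [-100.9  -98.3  -64.8  -32.7  -30.6]
```

```bash
python3 - <<'E'
from h import *
c=load('w5'); h=cv2.cvtColor(c['frame'],cv2.COLOR_RGB2HSV)
b=(h[...,0]>98)&(h[...,0]<128)&(h[...,1]>110)
def edges(rows,zz,c0=235,c1=350):
    L=[];Rr=[]
    for v in rows:
        k=np.where(b[v,c0:c1])[0]+c0
        L.append(wplane(c,k.min()-.5,v,float(zz))[:2]);Rr.append(wplane(c,k.max()+.5,v,float(zz))[:2])
    out=[]
    for E in (np.array(L),np.array(Rr)):
        vx,vy,x0,y0=cv2.fitLine(E.astype(np.float32),cv2.DIST_HUBER,0,.01,.01).ravel()
        out.append((E.mean(0).round(1),np.degrees(np.arctan2(vy,vx)).round(2)))
    m=(np.array(L).mean(0)+np.array(Rr).mean(0))/2; w=np.linalg.norm(np.array(L).mean(0)-np.array(Rr).mean(0))
    print(out,'mid',m.round(1),'w',w.round(1)); return m
m1=edges(range(128,174),45); m2=edges(range(285,300),55)
d=m2-m1; print('yaw',np.degrees(np.arctan2(d[1],d[0])))
# longitudinal edges: column-wise
a=np.arctan2(d[1],d[0]);u=d/np.linalg.norm(d)
for nm,cols,zz,sl in [('lip far',range(268,322),55,slice(290,320)),('caddy back',range(255,275),45,slice(110,150))]:
    s=[]
    for x in cols:
        k=np.where(b[sl,x])[0]+sl.start; v=(k.max()+.5) if 'far' in nm else k.min()-.5
        s.append(wplane(c,x,v,float(zz))[:2]@u)
    print(nm,np.median(s).round(1),np.std(s).round(2))
# lip free edge & caddy front by brightness gradient
g=cv2.GaussianBlur(cv2.cvtColor(c['frame'],cv2.COLOR_RGB2GRAY).astype(float),(0,0),1)
for nm,cols,zz,r in [('lip near',range(270,320),55,(272,292)),('caddy front',range(270,320),45,(168,188))]:
    s=[];vv=[]
    for x in cols:
        gr=np.diff(g[r[0]:r[1],x]); i=np.argmax(gr)+r[0]+.5; vv.append(i); s.append(wplane(c,x,i,float(zz))[:2]@u)
    print(nm,np.median(vv),np.median(s).round(1),np.std(s).round(2))
n=np.array([-u[1],u[0]]);print('t',m1@n,m2@n)
E
```

```text
[(array([ 481. , -225.4]), np.float32(-14.92)), (array([ 502.4, -138.9]), np.float32(-12.8))] mid [ 491.7 -182.2] w 89.1
[(array([ 622.5, -250.9]), np.float32(-11.86)), (array([ 638.1, -181.9]), np.float32(-12.77))] mid [ 630.3 -216.4] w 70.7
yaw -13.85935232652064
lip far 676.6 0.36
caddy back 496.2 0.38
lip near 282.5 652.7 0.28
caddy front 175.5 545.5 1.36
t -59.08471466597201 -59.084714665971994
```

```bash
python3 -m creep '[{"tx":0,"ty":0.15,"tz":1,"turn":0,"fingers":94},{"tx":0,"ty":0.15,"tz":1,"turn":0,"fingers":94},{"tx":0,"ty":0.15,"tz":1,"turn":0,"fingers":94},{"tx":0,"ty":0.15,"tz":1,"turn":0,"fingers":94}]'
python3 -c "
from h import *
go(566.7,259.5,120,-17.3)"
```

```text
clock: 6.2
eef_pos: [600.3, 23.7, 190.4]
eef_rot: [-1.57, -0.003, -0.228]
wrist_force: [1.2, -0.9, -0.1]
finger_gap: 94.4
tx -0.4311 ty 0.3511 tz 1.1104 turn 0.0235 (off-axis -0.0002 0.0009) dist 248 clock 6.2
```

```bash
python3 -m creep '[{"tx":-0.43,"ty":0.1,"tz":1,"turn":0.0235,"fingers":94},{"tx":-0.43,"ty":0.1,"tz":1,"turn":0.0235,"fingers":94},{"tx":-0.43,"ty":0.2,"tz":1,"turn":0.0235,"fingers":94},{"tx":-0.43,"ty":0.35,"tz":1,"turn":0.0235,"fingers":94},{"tx":-0.43,"ty":0.35,"tz":1,"turn":0.0235,"fingers":94},{"tx":-0.43,"ty":0.35,"tz":1,"turn":0.0235,"fingers":94},{"tx":-0.43,"ty":0.35,"tz":1,"turn":0.0235,"fingers":94}]'
cat > m3.py <<'E'
from h import *
c=wrist('w6'); W=wcloud(c); h=cv2.cvtColor(c['frame'],cv2.COLOR_RGB2HSV)
g=(h[...,0]>60)&(h[...,0]<95)&(h[...,1]>90)&(abs(W[...,2]-30)<6)
n,l,st,ce=cv2.connectedComponentsWithStats(g.astype(np.uint8)); print(st[1:][st[1:,4]>400],ce[1:][st[1:,4]>400])
i=1+np.argmax(st[1:,4]); vu=np.argwhere(l==i); print(rect(wplane(c,vu[:,1],vu[:,0],30.)[:,:2]))
go(566.7,259.5,3.5,-17.3)
E
python3 m3.py
```

```text
clock: 6.9
eef_pos: [561.2, 239.1, 119.7]
eef_rot: [-1.571, -0.002, -0.299]
wrist_force: [0.4, -0.1, 1.0]
finger_gap: 93.8
[[ 308  167   81  136 7717]] [[346.71893223 231.12349359]]
[567.8 259.3  59.2 109.3  72.6]
tx -0.0101 ty 0.5851 tz 0.1083 turn 0.0004 (off-axis -0.0002 0.0009) dist 119 clock 6.95
```

View pics/w6.png

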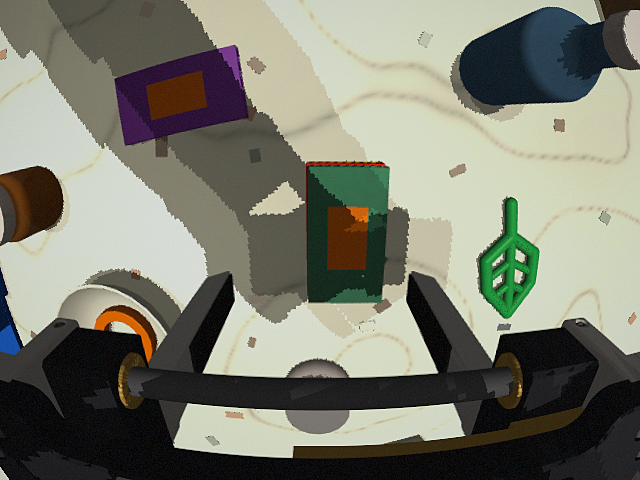

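The pile (top book at (347,231) in the picture) measures 567.8, 259.3, yaw −17.4°. That agrees with the earlier view, so I'll go down and grip.

```bash
python3 -m creep '[{"tx":-0.01,"ty":0.1,"tz":0.108,"turn":0.0004,"fingers":94},{"tx":-0.01,"ty":0.3,"tz":0.108,"turn":0.0004,"fingers":94},{"tx":-0.01,"ty":0.48,"tz":0.108,"turn":0.0004,"fingers":94},{"tx":-0.01,"ty":0.56,"tz":0.108,"turn":0.0004,"fingers":94},{"tx":-0.01,"ty":0.585,"tz":0.108,"turn":0.0004,"fingers":94},{"tx":-0.01,"ty":0.585,"tz":0.108,"turn":0.0004,"fingers":94},{"tx":-0.01,"ty":0.585,"tz":0.108,"turn":0.0004,"fingers":56},{"tx":-0.01,"ty":0.585,"tz":0.108,"turn":0.0004,"fingers":56},{"tx":-0.01,"ty":0.585,"tz":0.108,"turn":0.0004,"fingers":56},{"tx":-0.01,"ty":0.585,"tz":0.108,"turn":0.0004,"fingers":56},{"tx":-0.01,"ty":0.585,"tz":0.108,"turn":0.0004,"fingers":56},{"tx":-0.01,"ty":0.585,"tz":0.108,"turn":0.0004,"fingers":56},{"tx":-0.01,"ty":0.585,"tz":0.108,"turn":0.0004,"fingers":56}]' 38
python3 -c "
from h import *
c=wrist('w7')
go(566.7,259.5,90,-17.3)"
```

```text
clock: 8.25
eef_pos: [566.8, 259.4, 3.9]
eef_rot: [-1.57, -0.003, -0.302]
wrist_force: [-1.1, -2.1, 5.7]
finger_gap: 59.7
tx 0.0008 ty -0.4307 tz 0.0003 turn 0.0000 (off-axis -0.0002 0.0010) dist 86 clock 8.3
```

View pics/w7.png

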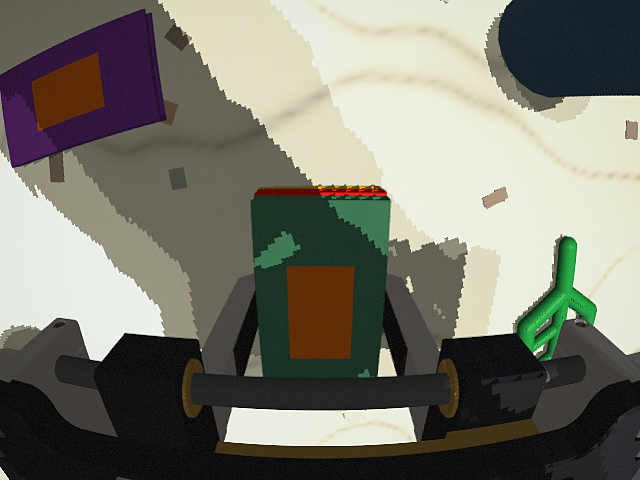

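```bash
python3 -m creep '[{"tx":0,"ty":-0.1,"tz":0,"turn":0,"fingers":56},{"tx":0,"ty":-0.25,"tz":0,"turn":0,"fingers":56},{"tx":0,"ty":-0.45,"tz":0,"turn":0,"fingers":56},{"tx":0,"ty":-0.6,"tz":-0.1,"turn":0,"fingers":56},{"tx":0,"ty":-0.6,"tz":-0.3,"turn":0,"fingers":56},{"tx":0,"ty":-0.6,"tz":-0.5,"turn":0,"fingers":56},{"tx":0,"ty":-0.6,"tz":-0.7,"turn":0,"fingers":56},{"tx":0,"ty":-0.6,"tz":-0.9,"turn":0,"fingers":56}]' 38
python3 -c "
from h import *
go(558.7,-198.7,120,-13.9)"
```

```text
clock: 9.1
eef_pos: [512.1, 86.3, 123.5]
eef_rot: [-1.57, -0.003, -0.302]
wrist_force: [0.7, -0.4, -1.4]
finger_gap: 59.7
tx 0.6460 ty 0.0185 tz -1.2915 turn -0.0188 (off-axis -0.0002 0.0009) dist 289 clock 9.1
```

```bash
python3 -m creep '[{"tx":0.1,"ty":0,"tz":-0.2,"turn":-0.01,"fingers":56},{"tx":0.22,"ty":0,"tz":-0.42,"turn":-0.019,"fingers":56},{"tx":0.34,"ty":0,"tz":-0.64,"turn":-0.019,"fingers":56},{"tx":0.46,"ty":0,"tz":-0.85,"turn":-0.019,"fingers":56},{"tx":0.55,"ty":0,"tz":-1,"turn":-0.019,"fingers":56},{"tx":0.55,"ty":0,"tz":-1,"turn":-0.019,"fingers":56}]' 38
python3 -c "
from h import *
go(558.7,-198.7,95,-13.9)"
```

```text
clock: 9.7
eef_pos: [557.8, -141.1, 123.0]
eef_rot: [-1.571, -0.003, -0.246]
wrist_force: [1.2, -0.0, -1.5]
finger_gap: 59.6
tx 0.0742 ty 0.1404 tz -0.2782 turn -0.0011 (off-axis -0.0000 0.0009) dist 64 clock 9.7
```

```bash
python3 -m creep '[{"tx":0.074,"ty":0.1,"tz":-0.2,"turn":-0.001,"fingers":56},{"tx":0.074,"ty":0.14,"tz":-0.278,"turn":-0.001,"fingers":56},{"tx":0.074,"ty":0.14,"tz":-0.278,"turn":-0.001,"fingers":56},{"tx":0.074,"ty":0.14,"tz":-0.278,"turn":-0.001,"fingers":56}]' 38
cat > v.py <<'E'
import sys
from h import *
k=sys.argv[1]
wrist('w'+k)
c=snap('scene','s'+k)
f=cv2.resize(c['frame'][160:270,180:340],None,fx=4.5,fy=4.5,interpolation=cv2.INTER_CUBIC);cv2.imwrite('pics/s'+k+'z.png',np.clip(f[:,:,::-1]*1.2,0,255).astype(np.uint8))
s=monitor.read_state(); a=np.radians(-13.9); p=s['eef_pos']
print('q %.1f lat %.1f z %.1f yaw %.2f'%(p[0]*np.cos(a)+p[1]*np.sin(a)-612,-p[0]*np.sin(a)+p[1]*np.cos(a)+59.1,p[2],np.degrees(s['eef_rot'][2])),s['wrist_force'].round(1),s['finger_gap'].round(1),s['clock'])
E
python3 v.py 8
```

```text
clock: 10.1
eef_pos: [558.5, -197.8, 95.1]
eef_rot: [-1.57, -0.002, -0.243]
wrist_force: [-0.6, 0.1, -0.9]
finger_gap: 59.9Traceback (most recent call last):
  File "v.py", line 8, in <module>
    print('q %.1f lat %.1f z %.1f yaw %.2f'%(p[0]*np.cos(a)+p[1]*np.sin(a)-612,-p[0]*np.sin(a)+p[1]*np.cos(a)+59.1,p[2],np.degrees(s['eef_rot'][2])),s['wrist_force'].round(1),s['finger_gap'].round(1),s['clock'])
                                                                                                                                                                               ^^^^^^^^^^^^^^^^^^^^^
AttributeError: 'float' object has no attribute 'round'
```

View pics/w8.png

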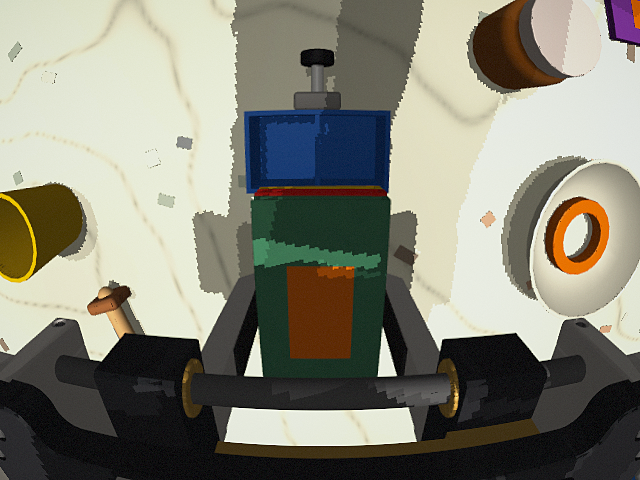

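View pics/s8z.png

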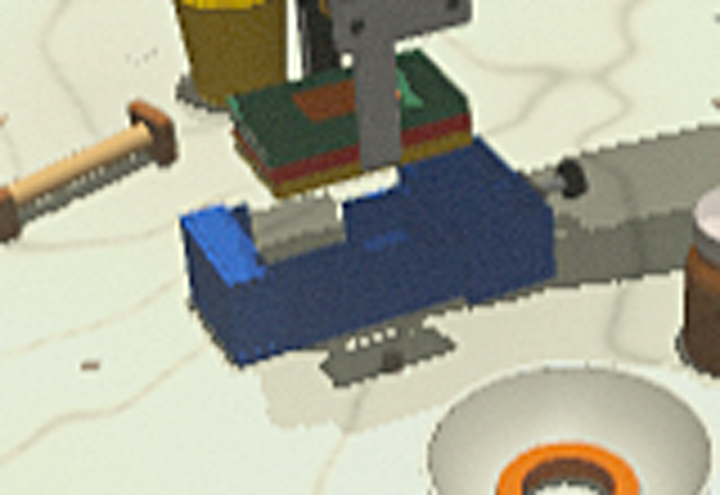

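The wrist picture shows the pile's open end (252–390, 190) overlapping the caddy front (row 190) and centred about 1 mm too far to +y. The scene picture shows it level above the caddy edge. I'll lower it so that edge tips the open end up.

```bash
sed -i "s/s\['finger_gap'\].round(1)/round(s['finger_gap'],1)/" v.py; python3 -m creep '[{"tx":0.001,"ty":0.05,"tz":-0.006,"turn":0,"fingers":56},{"tx":0.001,"ty":0.15,"tz":-0.006,"turn":0,"fingers":56},{"tx":0.001,"ty":0.2,"tz":-0.006,"turn":0,"fingers":56},{"tx":0.001,"ty":0.215,"tz":-0.006,"turn":0,"fingers":56},{"tx":0.001,"ty":0.225,"tz":-0.006,"turn":0,"fingers":56},{"tx":0.001,"ty":0.235,"tz":-0.006,"turn":0,"fingers":56},{"tx":0.001,"ty":0.242,"tz":-0.006,"turn":0,"fingers":56},{"tx":0.001,"ty":0.249,"tz":-0.006,"turn":0,"fingers":56},{"tx":0.001,"ty":0.256,"tz":-0.006,"turn":0,"fingers":56}]'
python3 v.py 9
```

```text
clock: 11.1
eef_pos: [560.0, -199.0, 45.7]
eef_rot: [-1.571, -0.006, -0.242]
wrist_force: [2.8, 1.4, 5.3]
finger_gap: 59.6
q -20.6 lat 0.5 z 45.5 yaw -13.84 [ 2.8 -0.3  4.3] 59.9 11.2
```

View pics/w9.png

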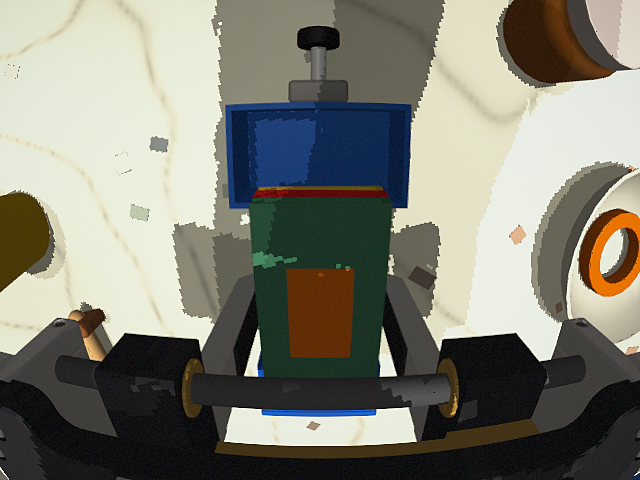

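View pics/s9z.png

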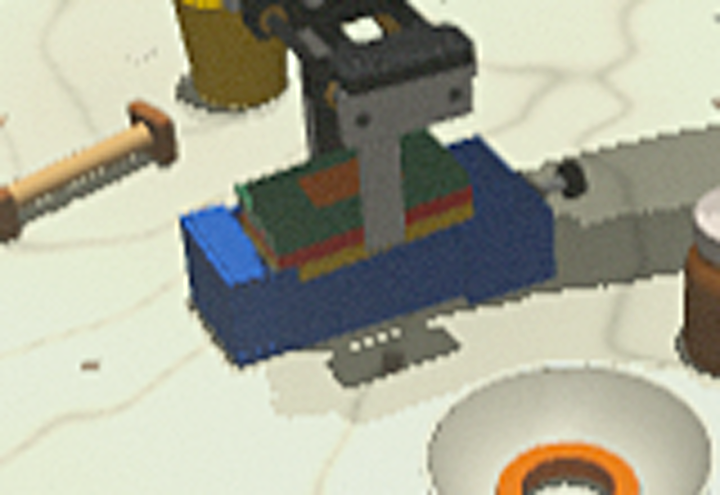

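Contact is about 5 N and the pile is beginning to tip. I'll keep going down.

```bash
python3 -m creep '[{"tx":-0.01,"ty":0.01,"tz":-0.002,"turn":0,"fingers":56},{"tx":-0.01,"ty":0.018,"tz":-0.002,"turn":0,"fingers":56},{"tx":-0.01,"ty":0.026,"tz":-0.002,"turn":0,"fingers":56},{"tx":-0.01,"ty":0.034,"tz":-0.002,"turn":0,"fingers":56},{"tx":-0.01,"ty":0.042,"tz":-0.002,"turn":0,"fingers":56},{"tx":-0.01,"ty":0.048,"tz":-0.002,"turn":0,"fingers":56},{"tx":-0.01,"ty":0.048,"tz":-0.002,"turn":0,"fingers":56}]'
python3 v.py 10
python3 - <<'E'
from h import *
c=load('w10'); W=wcloud(c); h=cv2.cvtColor(c['frame'],cv2.COLOR_RGB2HSV)
g=(h[...,0]>60)&(h[...,0]<95)&(h[...,1]>90); g[:150]=0; g[:,:245]=0; g[:,400:]=0
P=W[g]; P=P[np.isfinite(P[:,0])&(P[:,2]>20)]; a=np.radians(-13.9); q=P[:,0]*np.cos(a)+P[:,1]*np.sin(a)-612
k=np.polyfit(q,P[:,2],1); print('tilt',np.degrees(np.arctan(k[0])),'z@q=-22',np.polyval(k,-22),'q range',np.percentile(q,[1,99]),len(q))
E
```

```text
clock: 11.9
eef_pos: [559.0, -199.3, 36.9]
eef_rot: [-1.571, -0.009, -0.242]
wrist_force: [4.5, 0.0, 5.2]
finger_gap: 60.0
q -21.5 lat -0.1 z 36.9 yaw -13.85 [ 5.7 -0.9  5.2] 59.8 12.0
tilt -14.626356253384053 z@q=-22 64.57724879964215 q range [-72.88712605  26.16370255] 16761
```

View pics/s10z.png

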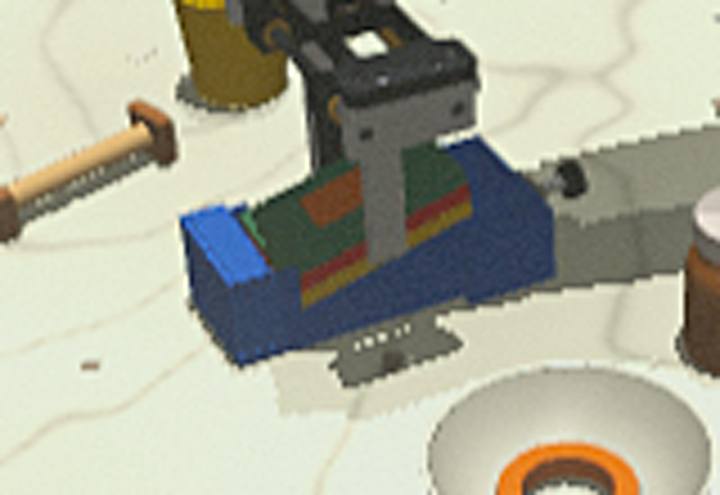

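View pics/w10.png

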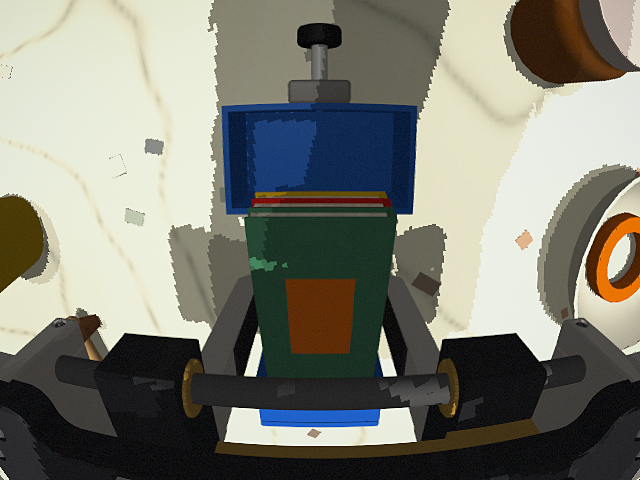

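The pile is tipped 14.6° and fits the geometry. I need a few degrees more, so I'll lower further while edging towards the lip.

```bash
cat > tilt.py <<'E'
import sys
from h import *
c=load('w'+sys.argv[1]); W=wcloud(c); h=cv2.cvtColor(c['frame'],cv2.COLOR_RGB2HSV)
g=(h[...,0]>60)&(h[...,0]<95)&(h[...,1]>90); g[:150]=0; g[:,:245]=0; g[:,400:]=0
P=W[g]; P=P[np.isfinite(P[:,0])&(P[:,2]>20)]; a=np.radians(-13.9); q=P[:,0]*np.cos(a)+P[:,1]*np.sin(a)-612; t=-P[:,0]*np.sin(a)+P[:,1]*np.cos(a)+59.1
A=np.c_[q,t,np.ones(len(q))]; k,*_=np.linalg.lstsq(A,P[:,2],rcond=None)
print('tilt',np.degrees(np.arctan(k[0])).round(1),'roll',np.degrees(np.arctan(k[1])).round(1),'top z at q=0',k[2].round(1),'q',np.percentile(q,[1,99]).round(1),'lat',np.percentile(t,[1,99]).round(1))
print('rect',rect(P[:,:2]))
E
python3 -m creep '[{"tx":0,"ty":0.006,"tz":0,"turn":0,"fingers":56},{"tx":0,"ty":0.012,"tz":0,"turn":0,"fingers":56},{"tx":0.006,"ty":0.015,"tz":0,"turn":0,"fingers":56},{"tx":0.012,"ty":0.018,"tz":0,"turn":0,"fingers":56},{"tx":0.018,"ty":0.022,"tz":0,"turn":0,"fingers":56},{"tx":0.0225,"ty":0.026,"tz":0,"turn":0,"fingers":56},{"tx":0.0225,"ty":0.026,"tz":0,"turn":0,"fingers":56}]'
python3 v.py 11; python3 tilt.py 11
```

```text
clock: 12.7
eef_pos: [563.6, -200.5, 32.3]
eef_rot: [-1.571, -0.01, -0.242]
wrist_force: [1.2, 0.5, 6.5]
finger_gap: 59.9
q -16.7 lat -0.1 z 32.3 yaw -13.85 [0.7 0.8 6.5] 59.8 12.8
tilt -18.5 roll 0.1 top z at q=0 54.7 q [-67.4  34.5] lat [-28.6  30.1]
rect [ 564.8 -200.4   62.   105.6   75.2]
```

View pics/s11z.png

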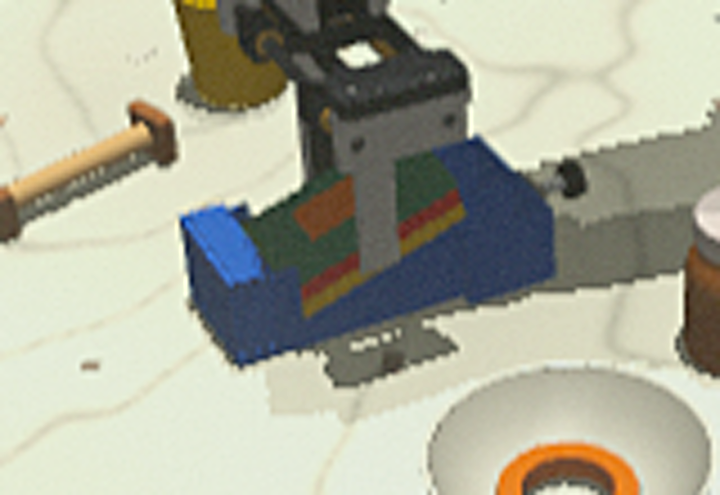

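Tilt is now 18.5°, the lip-end top corner is about 10 mm below the lip's underside, and contact is 6.5 N. Slide under the lip.

```bash
python3 -m creep '[{"tx":0.01,"ty":0,"tz":0,"turn":0,"fingers":56},{"tx":0.025,"ty":0,"tz":0,"turn":0,"fingers":56},{"tx":0.04,"ty":0,"tz":0,"turn":0,"fingers":56},{"tx":0.055,"ty":0,"tz":0,"turn":0,"fingers":56},{"tx":0.07,"ty":0,"tz":0,"turn":0,"fingers":56},{"tx":0.084,"ty":0,"tz":0,"turn":0,"fingers":56},{"tx":0.084,"ty":0,"tz":0,"turn":0,"fingers":56},{"tx":0.084,"ty":0,"tz":0,"turn":0,"fingers":56}]'
python3 v.py 12; python3 tilt.py 12
```

```text
clock: 13.6
eef_pos: [579.9, -204.4, 32.4]
eef_rot: [-1.571, -0.01, -0.242]
wrist_force: [0.0, -0.6, -1.9]
finger_gap: 60.1
q -0.0 lat -0.1 z 32.4 yaw -13.85 [ 0.2 -0.1 -0.8] 59.7 13.7
tilt -17.8 roll 0.4 top z at q=0 60.3 q [-50.6  44.1] lat [-28.5  30.1]
rect [ 578.2 -201.2   66.5   99.2   74.1]
```

View pics/s12z.png

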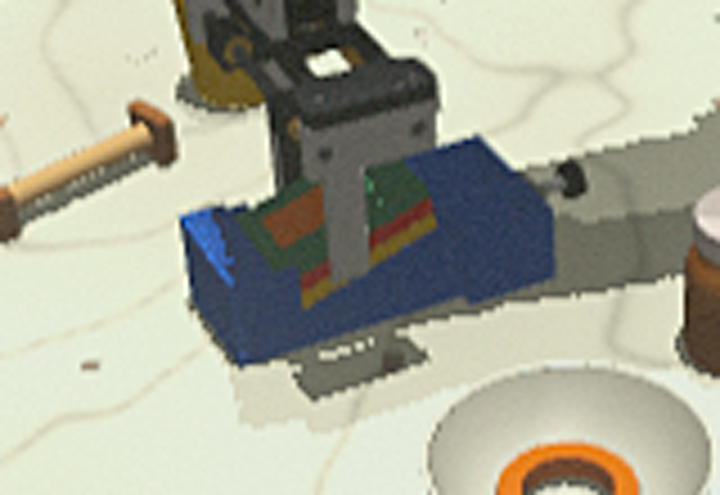

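View pics/w12.png

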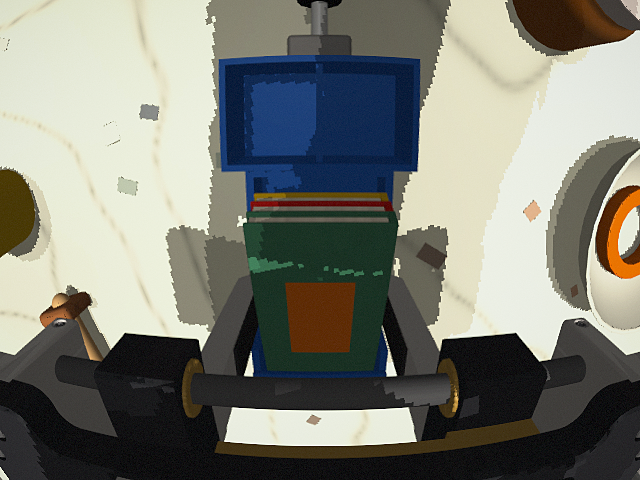

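The pile is slanted in the bay at 18°. The open end clears the end wall, with bay floor visible at rows 171–193, and the force is near zero. I'll lower the other end gradually.

```bash
python3 -m creep '[{"tx":0,"ty":0.008,"tz":0,"turn":0,"fingers":56},{"tx":0,"ty":0.016,"tz":0,"turn":0,"fingers":56},{"tx":0,"ty":0.024,"tz":0,"turn":0,"fingers":56},{"tx":0,"ty":0.032,"tz":0,"turn":0,"fingers":56},{"tx":0,"ty":0.04,"tz":0,"turn":0,"fingers":56},{"tx":0,"ty":0.048,"tz":0,"turn":0,"fingers":56},{"tx":0,"ty":0.056,"tz":0,"turn":0,"fingers":56}]'
python3 v.py 13; python3 tilt.py 13
```

```text
clock: 14.4
eef_pos: [580.1, -204.6, 21.8]
eef_rot: [-1.572, -0.01, -0.242]
wrist_force: [-3.5, 1.1, 5.3]
finger_gap: 60.0
q 0.2 lat -0.1 z 21.6 yaw -13.85 [-1.7  0.9  4.2] 59.6 14.5
tilt -12.1 roll 0.3 top z at q=0 49.9 q [-51.2  45.1] lat [-28.6  30.1]
rect [ 577.8 -203.2   65.9   99.2   76.1]
```

View pics/w13.png

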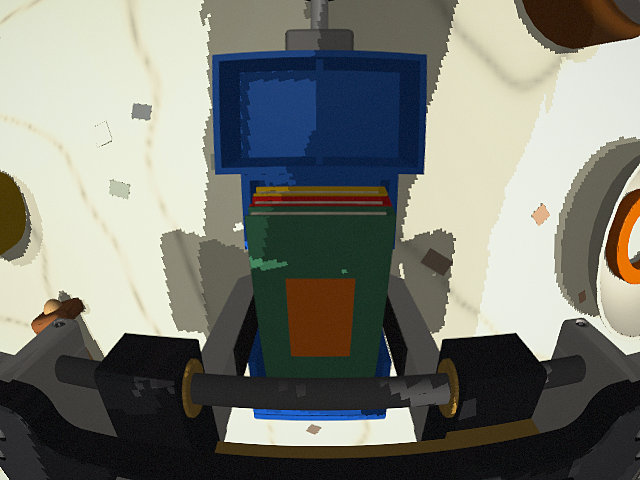

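Tilt is 12.1° with the lip end on the floor and a force of about 5 N. The open end is already below the end wall's top, so continue.

```bash
python3 -m creep '[{"tx":0,"ty":0.008,"tz":0,"turn":0,"fingers":56},{"tx":0,"ty":0.016,"tz":0,"turn":0,"fingers":56},{"tx":0,"ty":0.024,"tz":0,"turn":0,"fingers":56},{"tx":0,"ty":0.032,"tz":0,"turn":0,"fingers":56},{"tx":0,"ty":0.039,"tz":0,"turn":0,"fingers":56},{"tx":0,"ty":0.044,"tz":0,"turn":0,"fingers":56},{"tx":0,"ty":0.044,"tz":0,"turn":0,"fingers":56}]'
python3 v.py 14; python3 tilt.py 14
```

```text
clock: 15.2
eef_pos: [580.2, -204.6, 12.8]
eef_rot: [-1.572, -0.01, -0.242]
wrist_force: [-2.3, 0.3, 3.4]
finger_gap: 59.7
q 0.3 lat -0.2 z 12.8 yaw -13.85 [-2.   0.4  2.8] 59.5 15.3
tilt -2.9 roll 0.2 top z at q=0 41.3 q [-51.7  38.6] lat [-28.8  30.1]
rect [ 574.6 -203.8   66.3   95.5   78.4]
```

View pics/w14.png

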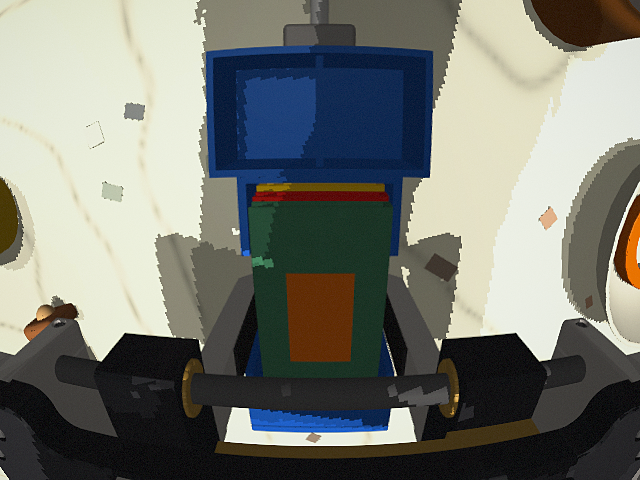

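```bash
python3 -m creep '[{"tx":0,"ty":0.005,"tz":0,"turn":0,"fingers":56},{"tx":0,"ty":0.01,"tz":0,"turn":0,"fingers":56},{"tx":0,"ty":0.014,"tz":0,"turn":0,"fingers":56},{"tx":0,"ty":0.015,"tz":0,"turn":0,"fingers":56},{"tx":0,"ty":0.015,"tz":0,"turn":0,"fingers":56}]'
python3 v.py 15; python3 tilt.py 15
```

```text
clock: 15.8
eef_pos: [580.3, -204.6, 10.5]
eef_rot: [-1.572, -0.01, -0.242]
wrist_force: [-6.1, 2.3, 11.7]
finger_gap: 59.9
q 0.5 lat -0.2 z 10.5 yaw -13.85 [-6.3  2.1 12.8] 59.5 15.9
tilt -0.9 roll 0.0 top z at q=0 39.2 q [-51.8  37.5] lat [-28.7  30.1]
rect [ 578.1 -204.2   64.2  101.1   76.7]
```

View pics/s15z.png

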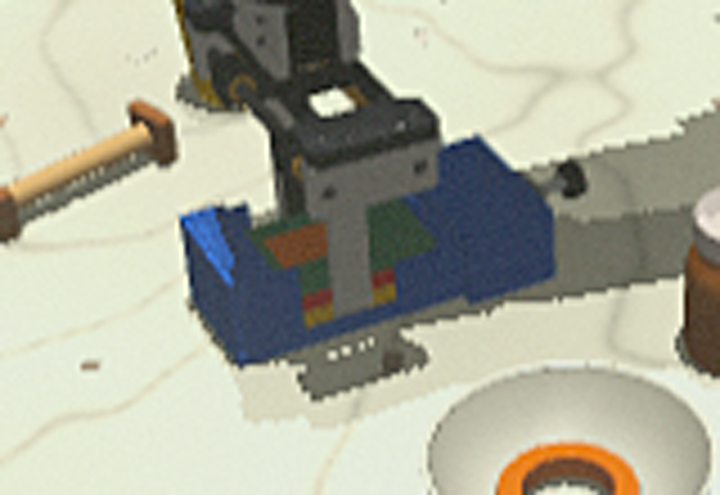

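Nearly flat: 0.9° with the force rising to 13 N. One last small lowering, then open gently and withdraw straight up.

```bash
python3 -m creep '[{"tx":0,"ty":0.003,"tz":0,"turn":0,"fingers":56},{"tx":0,"ty":0.004,"tz":0,"turn":0,"fingers":56},{"tx":0,"ty":0.004,"tz":0,"turn":0,"fingers":56}]' 30
python3 v.py 16; python3 tilt.py 16
python3 -m creep '[{"tx":0,"ty":0,"tz":0,"turn":0,"fingers":61},{"tx":0,"ty":0,"tz":0,"turn":0,"fingers":64},{"tx":0,"ty":0,"tz":0,"turn":0,"fingers":70},{"tx":0,"ty":0,"tz":0,"turn":0,"fingers":74},{"tx":0,"ty":0,"tz":0,"turn":0,"fingers":74}]'
python3 v.py 17; python3 tilt.py 17
```

```text
clock: 16.2
eef_pos: [580.4, -204.7, 10.4]
eef_rot: [-1.572, -0.011, -0.242]
wrist_force: [-6.2, 1.5, 12.5]
finger_gap: 59.8
q 0.6 lat -0.2 z 10.3 yaw -13.85 [-5.9  2.4 12. ] 59.8 16.3
tilt -0.7 roll 0.1 top z at q=0 39.1 q [-51.6  37.4] lat [-28.8  30.1]
rect [ 577.7 -204.1   64.   100.4   76.8]
clock: 16.8
eef_pos: [580.4, -204.7, 10.2]
eef_rot: [-1.572, -0.011, -0.242]
wrist_force: [-0.1, 0.6, 0.6]
finger_gap: 73.6
q 0.6 lat -0.2 z 10.3 yaw -13.85 [-0.  -0.  -0.9] 74.0 16.9
tilt -0.0 roll 0.0 top z at q=0 38.2 q [-51.8  37.4] lat [-28.7  30. ]
rect [ 578.  -203.1   74.7  100.5   76.4]
```

View pics/w17.png

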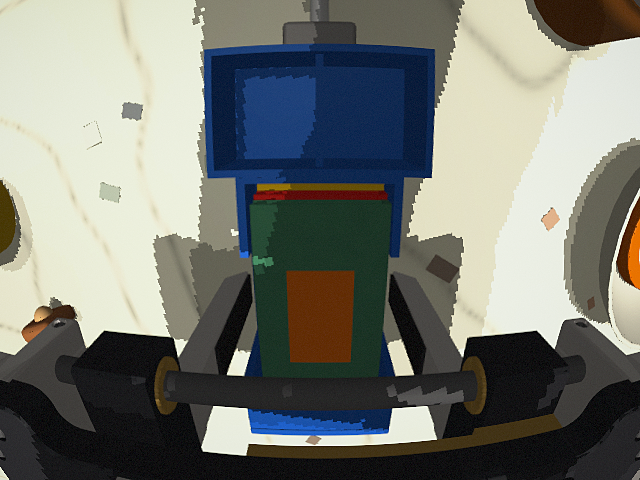

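The pile lies flat: tilt 0.0°, top at 38.2 mm against an expected 38. I'll withdraw and check.

```bash
python3 -m creep '[{"tx":0,"ty":-0.05,"tz":0,"turn":0,"fingers":74},{"tx":0,"ty":-0.2,"tz":0,"turn":0,"fingers":74},{"tx":0,"ty":-0.4,"tz":0,"turn":0,"fingers":74},{"tx":0,"ty":-0.6,"tz":0,"turn":0,"fingers":74},{"tx":0,"ty":-0.8,"tz":0,"turn":0,"fingers":74},{"tx":-0.2,"ty":-0.9,"tz":0,"turn":0,"fingers":74},{"tx":-0.2,"ty":-0.9,"tz":0,"turn":0,"fingers":74}]'
python3 v.py 18; python3 tilt.py 18
python3 -c "
from h import *
c=load('s18');f=c['frame'];cv2.imwrite('pics/s18f.png',f[:,:,::-1])
c=load('w18');W=wcloud(c);h=cv2.cvtColor(c['frame'],cv2.COLOR_RGB2HSV)
o=(h[...,0]<18)&(h[...,1]>150)
n,l,st,ce=cv2.connectedComponentsWithStats(o.astype(np.uint8))
for i in range(1,n):
    if st[i,4]>250: print(st[i],np.nanmean(W[l==i],0).round(1))
"
```

```text
clock: 17.6
eef_pos: [538.3, -194.2, 194.0]
eef_rot: [-1.573, -0.015, -0.242]
wrist_force: [-0.2, 0.8, 0.3]
finger_gap: 74.3
q -41.3 lat -0.1 z 191.0 yaw -13.85 [-0.1  0.4 -0.6] 74.0 17.7
tilt -43.8 roll 2.8 top z at q=0 46.8 q [-69.   46.7] lat [-28.7  30.5]
rect [ 568.1 -200.1   75.3  122.2   77.4]
[577  31  32  30 708] [419.6 161.5   9.5]
[ 438   46   62   67 1712] [447.8 -42.6  43.5]
[ 497  195   54   61 1799] [605.7  18.6  22.2]
[ 305  236   32   48 1489] [ 582.8 -204.5   37.7]
[139 264  34  23 375] [ 565.  -384.7   25.8]
```

View pics/w18.png

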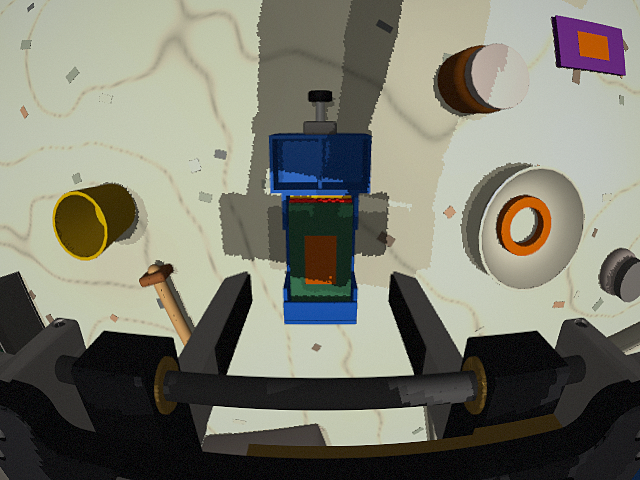

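View pics/s18z.png

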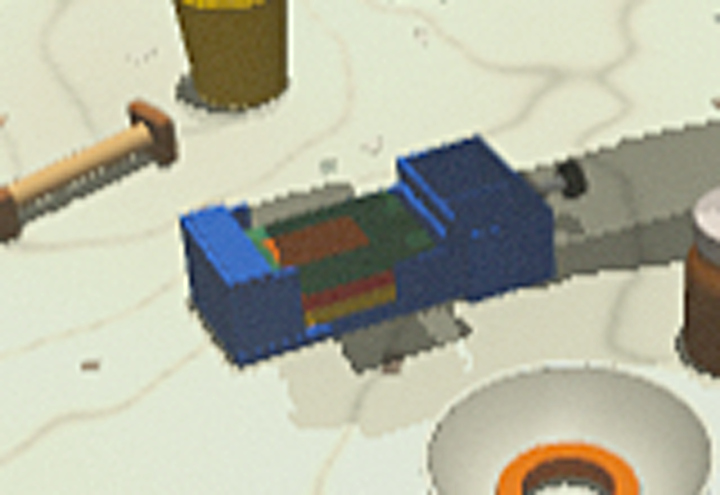

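View pics/s18f.png

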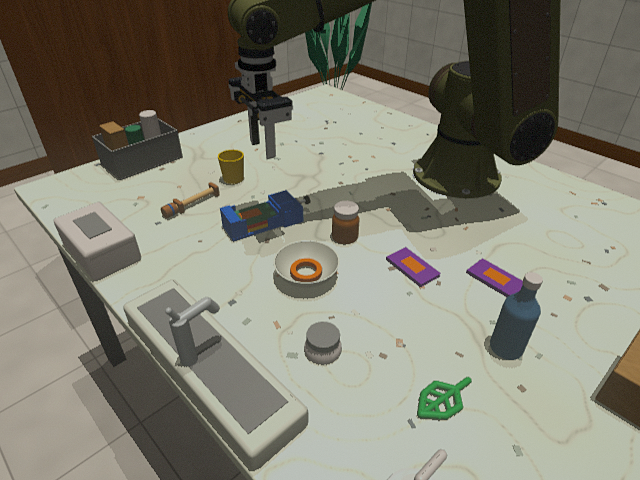

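The wrist picture shows the pile in the bay at (288–352, 197–300) with the lip over its far end. In the scene picture the ring is in the bowl at (306,270), and the bystanders look unmoved. That last tilt figure of −43.8° can't be right: its mask caught the organiser and gripper. I'll recheck it from the saved picture.

```bash
python3 - <<'E'
from h import *
c=load('w18');W=wcloud(c); P=W[212:285,296:345].reshape(-1,3); P=P[np.isfinite(P[:,0])]
a=np.radians(-13.9); q=P[:,0]*np.cos(a)+P[:,1]*np.sin(a)-612
k=np.polyfit(q,P[:,2],1); print('tilt',np.degrees(np.arctan(k[0])),'z',np.percentile(P[:,2],[5,50,95]))
a,b=load('scene0')['frame'].astype(int),load('s18')['frame'].astype(int)
for nm,(x0,y0,x1,y1) in dict(lotion=(490,270,540,360),jar=(330,200,360,243),cup=(215,148,247,185),teether=(415,375,472,420),wand=(160,180,220,220),pot=(303,320,343,365),pur1=(385,246,440,287)).items(): print(nm,(abs(a-b)[y0:y1,x0:x1].max(-1)>60).mean().round(3))
manip.sign_off()
E
```

```text
tilt 0.21900957798297518 z [36.40370862 37.55706094 38.72790637]
lotion 0.007
jar 0.101
cup 0.0
teether 0.0
wand 0.0
pot 0.0
pur1 0.0
the job is handed in; nothing more can be done
```

The job is done and handed in at about 17.7 s of the 66 s allowed. The orange ring is in the white bowl. The three books lie flat in the bay in the same order.

- **How the books went in:** I gripped the pile across its width at 38 N and tipped it to about 18° against the caddy's front edge. I then slid the end towards the lip under the lip and lowered the other end until flat before opening the fingers. The highest wrist force I read was about 14 N.
- **Pile:** the tilt is about 0.2°. The top of the pile is about 37.6–38.2 mm above the ledge, against an expected 38 mm. In the scene picture the colours run yellow, red, green from the bottom up.
- **Ring and gripper:** the last pictures show the ring in the bowl, and the gripper well above everything.
- **Other things:** the before and after scene pictures match for the cup, teether, wand, pot and one of the purple look-alikes, and almost fully for the lotion (0.7% of pixels). I compared the second look-alike only by eye.
- **Checks that disagreed:**
  - About 10% of the pixels around the jar changed. I put this down to the arm's shadow now falling there, because the jar stands at the same place in the picture and I did not touch it.
  - One tilt reading of −43.8° came from a bad colour mask, which I replaced with the 0.2° figure.

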